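Set up the folding tray scale

TASK

Get the folding kitchen scale ready for weighing a long tray: swing both of its folded support arms fully out to the sides until each one clicks home, then turn its dial to the two-pip mark. A small dark sauce bottle stands in the way of one arm; before you swing that arm, stand the bottle upright on the worktop somewhere clear of the swing of both arms. Do not let the scale or its arms knock the bottle, and leave the timer (the arms pass over it), shaker, bowl, tape and water bottle where they are.

Things in the scene. Friction and masses are not known exactly. Their poses are not given: they have to be found in the camera images.
- scale: grey low folding kitchen scale, fixed, body 110 (x) x 150 (y) x 30 mm high; steel load plate 42 x 138 mm along its rear (+x side), top at z 44 mm; black dial in front of it. Origin at the centre of the underside, x towards the back, y to its left. Arm pivots at x 20, y +-95 mm, on lugs of radius 22 mm, 30 mm high
- left_arm (a joint): left (+y) support arm's angle about its upright pivot, rad: 0 folded along the scale's side, post to the scale's front; grows clockwise from above as it swings outwards; 1.571 = end stop, straight out sideways. Turns easily (0.06 N m) to 1.03, then a sprung detent resists (0.3 N m, 3 N at the post) to 1.33; past that the spring drives it to the stop and holds it
- right_arm (a joint): right (-y) support arm's angle about its upright pivot, rad: 0 folded along the scale's side, post to the scale's front; grows anticlockwise from above as it swings outwards; 1.571 = end stop, straight out sideways. Turns easily (0.06 N m) to 1.03, then a sprung detent resists (0.3 N m, 3 N at the post) to 1.33; past that the spring drives it to the stop and holds it
- left_hinge (a point): on the left (+y) arm's pivot axis, at the arm's top (z 44 mm); axes as the scale's. The arm is an aluminium bar 14 mm wide, z 32 to 44 mm, reaching 117 mm from the pivot
- right_hinge (a point): the same on the right arm's pivot
- left_post (a point): top (z 90 mm) of the upright black rubber post at the left arm's end, 110 mm from the pivot: round, 12 mm thick, z 44 to 90 mm. x runs from the pivot outwards along the arm. Folded, the post stands 35 mm in front of the body's front face and 20 mm outside its side face, so closed fingers reach its inner side to push it
- right_post (a point): the same on the right arm
- dial (a joint): dial angle, rad, growing clockwise seen from above; five detents: 0 = one pip, 0.6 = two pips, 1.2 = three pips, 1.8 = four pips, 2.4 = five pips. It starts near three or four pips. Each detent holds with about 0.08 N m and draws the dial in from up to 0.25 rad away
- dial_grip (a point): on the dial's upright axis, 53 mm above the worktop (scale x -15, y 0), where to grip: black bar 40 mm long, 10 mm thick, z 37 to 65 mm, on a disc of radius 22 mm. x is the way the white pointer points, along the bar; groups of 1 to 5 raised black pips lie round its front at radius 32 mm, one pip at the scale's right to five at its left
- sauce_bottle: small dark sauce bottle with a green cap, 142 mm high, gripped as a cylinder of 39 mm diameter at any height up to z 125 mm, about 0.26 kg, loose. Origin at the centre of its underside, z up its axis. It starts upright within the swing of one arm, in front of and beside the scale, left or right. Keep the wrist clear of the rail that hangs over the worktop at x 0.61, z 0.66 m
- bench_timer: white kitchen timer lying flat, 79 x 81 x 19 mm, origin at the centre of its underside; lies within the swing of the other arm, which passes over it with 13 mm to spare; stays where it is
- salt_shaker: steel shaker, 68 mm diameter, 103 mm high, origin under its centre; to one side of the scale, stays
- red_bowl: red bowl, 115 mm diameter, 59 mm high, origin under its centre; to the other side of the scale, stays
- date_tape: roll of tape lying flat, 104 mm diameter, 25 mm high, origin under its centre; stays
- water_bottle: small water bottle, 56 mm diameter, 176 mm high, origin under its centre; stays

How it is judged:
On the way, in this order (a step that is already met when the one before it is completed fails the run):
1. both support arms are swung out and clicked home (value of joint each of left_arm, right_arm above 1.5 rad), for 0.2 s.
2. the dial is set to the two-pip mark (value of joint dial between 0.48 and 0.72 rad), for 0.2 s.
At the end, for the whole second after the job is handed in: Both arms are at their end stops (over 1.5 rad), the dial is in the two-pip detent (within 0.12 rad of 0.6), and the sauce bottle stands upright (within 0.12 rad) and still on the worktop with its axis more than 137 mm from either arm pivot (the arms' reach and the bottle's radius) (all of step 1 and all of step 2 and angle between sauce_bottle's own z axis and vertical below 0.12 rad and height (world z) of sauce_bottle between -0.012 and 0.012 m and linear speed of sauce_bottle below 0.03 m/s and horizontal distance between sauce_bottle and left_hinge above 0.137 m and horizontal distance between sauce_bottle and right_hinge above 0.137 m); the robot touches nothing.
It fails at once if the sauce bottle is tipped beyond 0.5 rad (angle between sauce_bottle's own z axis and vertical above 0.5 rad).
It fails at once if the scale or one of its arms knocks the sauce bottle (over 1.5 N) (contact force between scale and sauce_bottle above 1.5 N).
It fails at once if the timer, shaker, bowl, tape or water bottle is moved by more than 20 mm (distance of any of bench_timer, salt_shaker, red_bowl, date_tape, water_bottle from where it was at the start of the episode above 0.02 m).
It also fails if it takes over 72 s, if anything falls off the work surface, if the arm or the gripper's body presses on something with over 40 N, if the wrist force passes 120 N, or if a joint passes its speed limit or range.

ROBOT

A 7-joint arm with a two-finger parallel gripper is mounted at the origin on a cart in front of the work surface, level with it; the furniture and walls round the work are solid. World frame = base frame: x ahead of the robot, y to its left, z up, the work surface at z = 0. Lengths are in m, angles in rad, forces in N, time in s.
With the tool pointing down it reaches from about 0.35 to 0.775 m from the base axis. Payload 3.1 kg.
Tool frame: the origin (TCP) lies between the finger pads; the fingertips stand 22 mm ahead of it and the grasp point (between the pads) lies 3 mm ahead of it; z points along the fingers, y is the line along which they close (so a half turn about z gives the same grasp; the last joint's range is limited). The gripper opens to 85 mm and grips with 20 to 120 N. Pads are 22 mm wide; open, the fingers measure 114 mm over their backs; the gripper's body (76 mm by 85 mm) begins 54 mm behind the grasp point. The pads swing forward as they close: fully open they stand 13 mm farther back than shut.
Start: joints at [-1.362, 0.311, 0.014, 1.512, -0.004, 1.319, -0.027], TCP at [0.136, 0.533, 0.253] pointing down, gripper open.
Joint ranges: [-2.7, 2.7], [-0.3, 1.91], [-1.27, 1.3], [0.12, 2.57], [-1.44, 4.58], [0.2, 2.03], [-3.05, 3.05]. Speed limits (rad/s): [2.79, 2.79, 3.14, 3.14, 3.14, 3.14, 3.14].

INTERFACE

Orientations are given as a unit quaternion [w, x, y, z].
In Python, from workcell import bot gives the robot as it stands.
- The arm moves only by the tool inch_along, called after ">>>" as a command line: name --argument value ..., lists and objects as JSON in quotes. Schema: {"type":"object","properties":{"increments":{"type":"array","items":{"type":"object","properties":{"d":{"type":"array","items":{"type":"number"},"minItems":3,"maxItems":3},"turn_vec":{"type":"array","items":{"type":"number"},"minItems":3,"maxItems":3},"aperture":{"type":"number"}},"additionalProperties":false,"required":["aperture"]},"minItems":1,"maxItems":5},"grip_force":{"type":"number"},"only":{"type":"string"},"quiet":{"type":"boolean"},"lines":{"type":"string"}},"required":["increments"],"additionalProperties":false}. increments is a list of rows, 1 to 5 of them, each an object with the fields d (a list: dx, dy, dz in m), turn_vec (a list: a rotation vector rx, ry, rz in rad), aperture (the finger opening in m); a field left out counts as zero (the opening has to be given); each row is the pose to reach, as a shift and turn from the pose commanded when the call began, along the tool's axes at that moment; what a row does not reach only later rows make up. A row lasts 1/10 s, in which the tool goes at most 0.05 m and 0.15 rad, less where a joint would pass 70% of its speed; a pose out of reach is approached as far as the arm can. The fingers move at their own pace and stop on an object; grip_force is the grip in N (left out, the last holds). Time passes only in rows, so rows that do not move let the fingers close. The tool returns the time, the measured TCP pose, the force, the opening and the grip force at its end. only (a regular expression) keeps the lines of the reply that match it, lines (a string "A,B") keeps lines A to B, and quiet returns only ok. Input that does not fit is refused with a message, and nothing moves.
- bot.get_state(): the state, without advancing time (a new reading comes with each control period).
- bot.snapshot(name): name is "side" or "top" or "wrist"; returns a dict with "img" (400x640x3 uint8, red, green, blue), "fx", "fy", "cx", "cy" (pixels), "R" (3x3) and "t" (3): a world point X has camera coordinates R X + t; the wrist camera has in their place "hand_eye" (4x4, takes a point from camera to tool coordinates, whose origin is the TCP and whose axes are the flange's). Camera axes: x right, y down, z forward; pixel columns grow to the right and rows downward; lengths in m; the calibration is good to about 2 mm. A picture is of the moment at which its call begins: read the wrist's pose just before it. There is no depth.
- bot.finish_job(): hands the job in; it is judged then, once.
The state is a dict: "time_s": time; "joints": joint angles; "dq": joint speeds; "joint_efforts": joint torques, N m; "tcp_pos": TCP position; "tool_rot": TCP orientation; "contact_force": force on the tool from outside, world axes, zero at the start; "ft_torque": the same for the moment, N m; "opening": finger opening in m; "gripper_force": force on a finger pad.
Only numpy, scipy, OpenCV 4.12 (cv2) and the standard library are available. Lean on these libraries where they do the work, as an engineer would, in place of code of your own. Each camera call takes 0.05 s, during which the arm holds its last target. There are 200 camera calls.

## Working session

There is one attempt and no reset: what is moved stays moved. The work goes in short steps, Python scripts to look and compute and a tool call to move; the robot and the scene stay as the last step left them, time stands still between calls to the robot, and variables do not carry over. Pictures are saved under pics/ and viewed, at most 10 in all, crops included, and the job is handed in when it is done.

```bash
ls; mkdir -p pics
```

Run:
```python
from workcell import bot
import cv2, json, numpy as np
s=bot.get_state(); print({k:np.round(v,3).tolist() for k,v in s.items()})
for n in("top","side"):
    d=bot.snapshot(n); cv2.imwrite(f"pics/{n}0.png",d["img"][:,:,::-1])
    print(n,{k:np.round(d[k],4).tolist() for k in("fx","fy","cx","cy","R","t")})
```

```text
pics
workcell.py
{'time_s': 0.0, 'joints': [-1.362, 0.312, 0.014, 1.513, -0.004, 1.319, -0.027], 'dq': [-0.001, -0.001, -0.0, -0.001, -0.0, -0.001, 0.0], 'joint_efforts': [0.001, -37.992, 0.147, -23.059, 0.012, 0.014, -0.0], 'tcp_pos': [0.136, 0.532, 0.252], 'tool_rot': [-0.0, 0.125, 0.992, -0.001], 'contact_force': [0.335, 0.191, 0.156], 'ft_torque': [0.006, -0.0, -0.011], 'gripper_force': 0.0, 'opening': 0.086}
top {'fx': 452.4944, 'fy': 452.4944, 'cx': 318.5142, 'cy': 199.9807, 'R': [[-0.0024, -0.9999, -0.0162], [-0.9966, 0.0037, -0.082], [0.0821, 0.016, -0.9965]], 't': [0.0386, 0.5441, 1.3493]}
side {'fx': 439.4868, 'fy': 439.4868, 'cx': 315.731, 'cy': 195.681, 'R': [[-0.9298, -0.3677, -0.0157], [-0.2087, 0.5619, -0.8004], [0.3032, -0.741, -0.5992]], 't': [0.5218, 0.1724, 1.4176]}
```

View pics/top0.png

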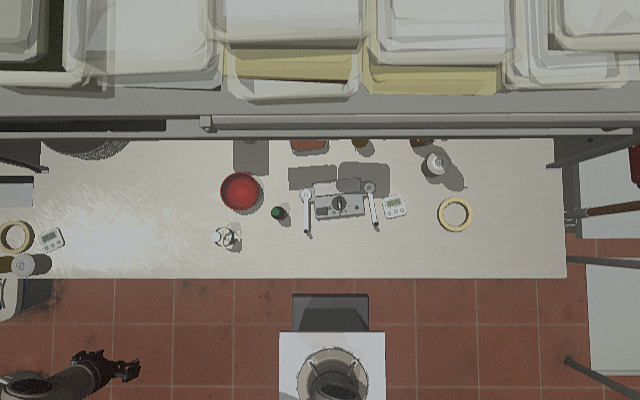

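View pics/side0.png

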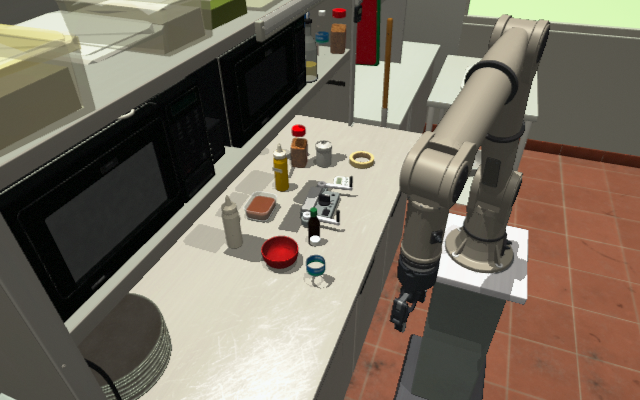

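The top view shows the scale at about (340,205), the sauce bottle at (277,212) on the left, the bowl at (241,191), the water bottle at (228,235), the timer at (395,206), the shaker at (433,165) and the tape at (455,214). I'll zoom in for accuracy.

Run:
```python
import cv2
a=cv2.imread("pics/top0.png")[165:255,260:420]
cv2.imwrite("pics/top0z.png",cv2.resize(a,None,fx=5,fy=5,interpolation=cv2.INTER_CUBIC))
```

Create h.py:
```python
import numpy as np, cv2
from workcell import bot
TOP=dict(f=452.4944,c=(318.5142,199.9807)); 
def ray(d,u,v,z):
    R=np.array(d["R"]);t=np.array(d["t"]); c=-R.T@t
    w=R.T@np.array([(u-d["cx"])/d["fx"],(v-d["cy"])/d["fy"],1]); return c+w*(z-c[2])/w[2]
def proj(d,X):
    c=np.array(d["R"])@np.array(X)+np.array(d["t"]); return d["cx"]+d["fx"]*c[0]/c[2],d["cy"]+d["fy"]*c[1]/c[2]
```

```text
(no output)
```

View pics/top0z.png

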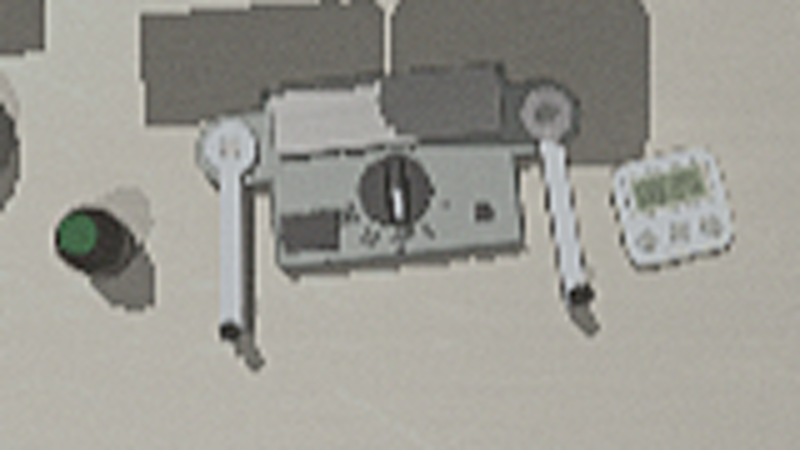

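Zoomed (factor 5, offset 260,165): pivots at (231,145) and (547,112), post tops at (231,329) and (580,292), cap at (78,237), dial at (397,192) with the pointer towards the front, near three pips.

Run:
```python
from h import *
d=bot.snapshot("top")
P={}
for n,X,Y,z in [("Lp",231,145,.044),("Rp",547,112,.044),("Lpost",231,329,.09),("Rpost",580,292,.09),("cap",78,237,.142),("dial",397,192,.065),("ptr0",397,192,.065),("ptr1",401,217,.065),("timer",672,207,.019),("baseblob",120,250,0)]:
    P[n]=ray(d,260+X/5,165+Y/5,z); print(n,P[n].round(4))
for n,u,v,z in [("bowl",241,191,.059),("water",221,236,.176),("shaker",433,160,.1),("tape",455,214,.025)]:
    print(n,ray(d,u,v,z).round(3))
a=P["Lp"]-P["Rp"]; print("dist",np.linalg.norm(a),"yaw",np.arctan2(-a[0],a[1]))
for s in "LR":
    b=P[s+"post"]-P[s+"p"]; print(s,np.hypot(*b[:2]),np.arctan2(-b[1],-b[0]))
```

```text
Lp [0.5605 0.0733 0.044 ]
Rp [ 0.5795 -0.1155  0.044 ]
Lpost [0.4501 0.0714 0.09  ]
Rpost [ 0.4707 -0.1287  0.09  ]
cap [0.5003 0.1538 0.142 ]
dial [ 0.5304 -0.025   0.065 ]
ptr0 [ 0.5304 -0.025   0.065 ]
ptr1 [ 0.5157 -0.0273  0.065 ]
timer [ 0.5241 -0.1928  0.019 ]
baseblob [0.5001 0.1436 0.    ]
bowl [0.569 0.266 0.059]
water [0.436 0.296 0.176]
shaker [ 0.652 -0.293  0.1  ]
tape [ 0.5   -0.373  0.025]
dist 0.18978990487941205 yaw 0.10053376446066208
L 0.11043618205374897 0.017892979063265688
R 0.10964234439971819 0.12076828667160167
```

Run:
```python
from h import *
d=bot.snapshot("side"); t=bot.snapshot("top")
print(ray(d,314,209.5,.142).round(4), proj(d,[.5,.15,.142]),proj(d,[.5,.15,0]))
# green cap centroid
for n,c in(("side",d),("top",t)):
    im=c["img"].astype(int); m=(im[...,1]>im[...,0]*1.3+8)&(im[...,1]>im[...,2]*1.2+8); 
    u0,v0=proj(c,[.5,.15,.142]); vv,uu=np.nonzero(m); k=(abs(uu-u0)<15)&(abs(vv-v0)<15); print(n,k.sum(),uu[k].mean(),vv[k].mean(),vv[k].min(),ray(c,uu[k].mean(),vv[k].mean(),.142 if n=="top" else .132).round(4))
T=np.array([.136,.532,.252]);print(np.array([.5,.15,.105])-T)
```

>>> inch_along --increments '[{"d": [-0.041, -0.025, 0], "turn_vec": [0, 0, -0.125], "aperture": 0.085}, {"d": [-0.082, -0.05, 0], "turn_vec": [0, 0, -0.251], "aperture": 0.085}, {"d": [-0.123, -0.075, 0], "turn_vec": [0, 0, -0.251], "aperture": 0.085}, {"d": [-0.164, -0.1, 0], "turn_vec": [0, 0, -0.251], "aperture": 0.085}, {"d": [-0.205, -0.125, 0], "turn_vec": [0, 0, -0.251], "aperture": 0.085}]' --grip_force 30

```text
time_s: 0.75
tcp_pos: [0.3051, 0.3593, 0.2534]
tool_rot: [0.0, -0.0, 1.0, 0.0]
contact_force: [1.4, 0.5, 0.3]
opening: 0.0851
gripper_force: 0.0
```

>>> inch_along --increments '[{"d": [-0.034, -0.035, 0], "aperture": 0.085}, {"d": [-0.068, -0.07, 0], "aperture": 0.085}, {"d": [-0.102, -0.105, 0], "aperture": 0.085}, {"d": [-0.136, -0.14, 0], "aperture": 0.085}, {"d": [-0.165, -0.17, 0], "aperture": 0.085}]'

```text
time_s: 1.25
tcp_pos: [0.4707, 0.1883, 0.2535]
tool_rot: [0.0, 0.001, 1.0, -0.0]
contact_force: [-0.4, 0.2, -0.1]
opening: 0.0849
gripper_force: 0.0
```

>>> inch_along --increments '[{"d": [-0.033, -0.034, 0], "aperture": 0.085}, {"d": [-0.033, -0.034, 0], "aperture": 0.085}, {"d": [-0.033, -0.034, 0], "aperture": 0.085}]'

```text
time_s: 1.55
tcp_pos: [0.5026, 0.1556, 0.253]
tool_rot: [-0.0, 0.002, 1.0, -0.0]
contact_force: [-1.7, 0.3, -0.1]
opening: 0.0852
gripper_force: 0.0
```

Run:
```python
from h import *
s=bot.get_state();print(s["tcp_pos"],s["tool_rot"])
w=bot.snapshot("wrist"); cv2.imwrite("pics/w1.png",w["img"][:,:,::-1]); print(np.round(w["hand_eye"],3).tolist(),w["fx"],w["cx"],w["cy"])
```

```text
[0.50256777 0.15555277 0.25300431] [-2.92520472e-04  1.67587502e-03  9.99998540e-01 -1.59390868e-04]
[[0.001, -0.965, -0.261, 0.064], [1.0, 0.001, -0.0, -0.001], [0.001, -0.261, 0.965, -0.121], [0.0, 0.0, 0.0, 1.0]] 296.85435151350225 317.37556937747894 199.69671490186627
```

View pics/w1.png

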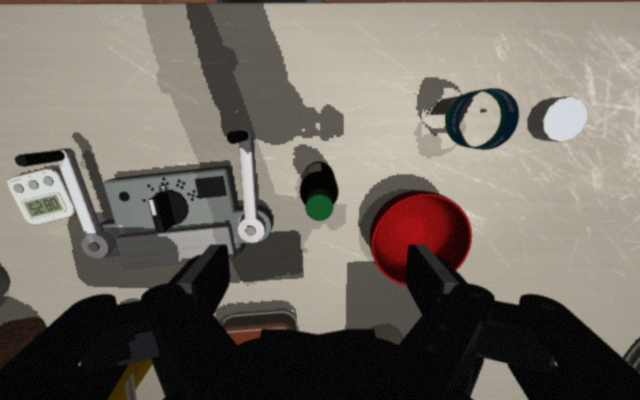

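Wrist view: cap at (319,207); pivots at (251,230) and (95,245); post tops at about (236,136) and (24,160); dial at (168,208); the water bottle's base is near (437,115) and its cap at (560,118).

Add to h.py:
```python
from scipy.spatial.transform import Rotation as Ro
def wcam(p,q,w):
    T=np.eye(4);T[:3,:3]=Ro.from_quat(q,scalar_first=True).as_matrix();T[:3,3]=p
    M=np.linalg.inv(T@np.array(w["hand_eye"])); return dict(w,R=M[:3,:3],t=M[:3,3])
```

Run:
```python
from h import *
s=bot.get_state(); w=wcam(s["tcp_pos"],s["tool_rot"],bot.snapshot("wrist"))
P={}
for n,u,v,z in [("cap",319,207,.142),("Lp",251,230,.044),("Rp",95,245,.044),("Lpost",236,136,.09),("Rpost",20,160,.09),("dial",168,208,.065),("water0",437,115,0),("watercap",560,118,.176),("bowl",420,238,.059),("timer",41,197,.019),("ptrTip",155,205,.065)]:
    P[n]=ray(w,u,v,z);print(n,P[n].round(4))
a=P["Lp"]-P["Rp"]; print(np.linalg.norm(a),np.arctan2(-a[0],a[1]))
for s in "LR":
    b=P[s+"post"]-P[s+"p"]; print(s,np.hypot(*b[:2]),np.arctan2(-b[1],-b[0]))
```

```text
cap [0.5062 0.1577 0.142 ]
Lp [0.5637 0.0778 0.044 ]
Rp [ 0.5831 -0.1108  0.044 ]
Lpost [0.4522 0.08   0.09  ]
Rpost [ 0.475  -0.1285  0.09  ]
dial [ 0.5303 -0.0061  0.065 ]
water0 [0.4316 0.3013 0.    ]
watercap [0.4361 0.3126 0.176 ]
bowl [0.5674 0.2734 0.059 ]
timer [ 0.5301 -0.1855  0.019 ]
ptrTip [ 0.5269 -0.0197  0.065 ]
0.18962016856532085 0.1029000826313406
L 0.11145203082302634 -0.019598095689200522
R 0.10954216987215834 0.16206136122336467
```

>>> inch_along --increments '[{"d": [-0.002, 0.001, 0.05], "aperture": 0.085}, {"d": [-0.002, 0.001, 0.1], "aperture": 0.085}, {"d": [-0.002, 0.001, 0.135], "aperture": 0.085}, {"d": [-0.002, 0.001, 0.148], "aperture": 0.085}, {"d": [-0.002, 0.001, 0.148], "aperture": 0.085}]'

```text
time_s: 2.15
tcp_pos: [0.5021, 0.1591, 0.1038]
tool_rot: [-0.002, -0.001, 1.0, -0.0]
contact_force: [-0.7, -0.3, 0.6]
opening: 0.0849
gripper_force: 0.0
```

>>> inch_along --increments '[{"aperture": 0.03}, {"aperture": 0.03}, {"aperture": 0.03}, {"aperture": 0.03}, {"aperture": 0.03}]' --grip_force 30

```text
time_s: 2.65
tcp_pos: [0.5056, 0.1579, 0.1071]
tool_rot: [0.002, 0.0, 1.0, 0.001]
contact_force: [0.1, -1.2, 6.3]
opening: 0.0385
gripper_force: 29.8
```

>>> inch_along --increments '[{"aperture": 0.03}, {"aperture": 0.03}, {"aperture": 0.03}]'

```text
time_s: 2.95
tcp_pos: [0.5056, 0.1579, 0.1072]
tool_rot: [0.002, 0.0, 1.0, 0.001]
contact_force: [-0.7, -1.3, 6.4]
opening: 0.0379
gripper_force: 29.8
```

>>> inch_along --increments '[{"d": [0, 0, -0.025], "aperture": 0.03}, {"d": [0, 0, -0.05], "aperture": 0.03}, {"d": [0.035, 0.01, -0.05], "aperture": 0.03}, {"d": [0.075, 0.02, -0.05], "aperture": 0.03}, {"d": [0.105, 0.027, -0.05], "aperture": 0.03}]' --grip_force 35

```text
time_s: 3.45
tcp_pos: [0.3958, 0.1853, 0.1546]
tool_rot: [-0.002, -0.001, 1.0, -0.0]
contact_force: [-0.0, 1.5, -2.7]
opening: 0.0382
gripper_force: 35.6
```

>>> inch_along --increments '[{"aperture": 0.03}, {"d": [0, 0, 0.025], "aperture": 0.03}, {"d": [0, 0, 0.04], "aperture": 0.03}, {"d": [0, 0, 0.047], "aperture": 0.03}, {"d": [0, 0, 0.05], "aperture": 0.03}]'

```text
time_s: 3.95
tcp_pos: [0.3992, 0.1838, 0.1068]
tool_rot: [-0.001, 0.0, 1.0, -0.001]
contact_force: [-6.4, -6.0, 28.4]
opening: 0.038
gripper_force: 38.5
```

>>> inch_along --increments '[{"aperture": 0.03}, {"aperture": 0.03}]'

```text
time_s: 4.15
tcp_pos: [0.3992, 0.1837, 0.1069]
tool_rot: [-0.001, 0.0, 1.0, -0.001]
contact_force: [-4.2, -4.1, 10.0]
opening: 0.0383
gripper_force: 36.8
```

>>> inch_along --increments '[{"aperture": 0.045}, {"aperture": 0.06}, {"aperture": 0.07}, {"aperture": 0.07}]'

```text
time_s: 4.55
tcp_pos: [0.3994, 0.1851, 0.1054]
tool_rot: [0.0, -0.0, 1.0, 0.0]
contact_force: [0.0, -0.1, -0.0]
opening: 0.0698
gripper_force: 0.0
```

>>> inch_along --increments '[{"d": [0, 0, -0.03], "aperture": 0.07}, {"d": [0, 0, -0.07], "aperture": 0.07}, {"d": [0, 0, -0.12], "aperture": 0.07}, {"d": [0, 0, -0.14], "aperture": 0.0}, {"d": [0, 0, -0.14], "aperture": 0.0}]'

```text
time_s: 5.05
tcp_pos: [0.4015, 0.1861, 0.2491]
tool_rot: [0.004, -0.0, 1.0, 0.002]
contact_force: [0.9, 0.9, -0.5]
opening: 0.0423
gripper_force: 0.0
```

Run:
```python
from h import *
s=bot.get_state(); c=bot.snapshot("top"); im=c["img"].astype(int)
for n in("top","side"):
    c=bot.snapshot(n); im=c["img"].astype(int);m=(im[...,1]>im[...,0]*1.3+8)&(im[...,1]>im[...,2]*1.2+8)
    u0,v0=proj(c,[.4,.185,.142]); vv,uu=np.nonzero(m); k=(abs(uu-u0)<15)&(abs(vv-v0)<15); print(n,k.sum(),k.any() and ray(c,uu[k].mean(),vv[k].mean(),.137))
    cv2.imwrite(f"pics/{n}1.png",cv2.resize(c["img"][130:290,180:440,::-1],None,fx=3,fy=3))
```

```text
top 0 False
side 58 [0.39718974 0.19105932 0.137     ]
```

View pics/side1.png

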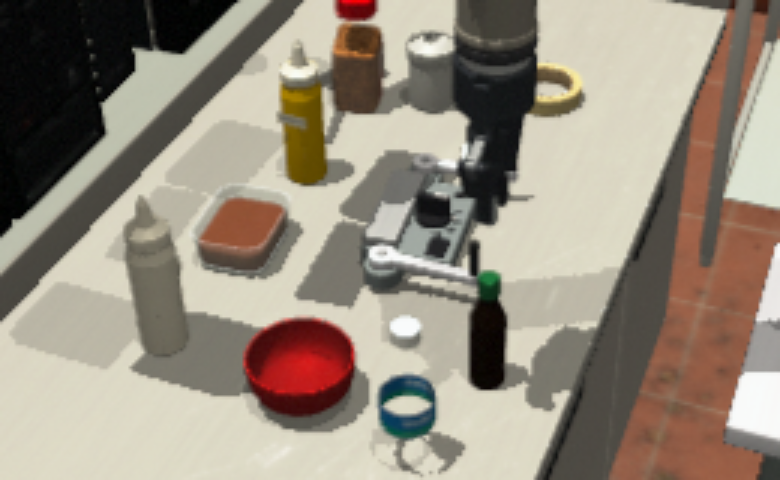

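The bottle stands upright at about (0.398,0.188), clear of the left arm's swing. Next I check the joint margins and finger size before pushing the left post.

Run:
```python
from h import *
s=bot.get_state(); print(np.round(s["joints"],3),s["opening"],s["tcp_pos"])
def fin(piv,th0,sgn,d,r,yaw=.1015):
    e=-np.array([np.cos(yaw),np.sin(yaw)]); 
    for th in(th0,.5,1.0,1.3,1.55):
        a=-sgn*th; c,n=np.cos(a),np.sin(a); u=np.array([c*e[0]-n*e[1],n*e[0]+c*e[1]])
        p=-sgn*np.array([-u[1],u[0]]); print(round(th,2),(piv+r*u-d*p).round(4), "armdir deg",np.degrees(np.arctan2(u[1],u[0])).round(1))
fin(np.array([.562,.0755]),.1,1,.0235,.108)
fin(np.array([.581,-.113]),.0,-1,.0235,.108)
```

```text
[-0.757  0.087  0.308  1.814 -0.028  1.246  1.129] 0.018869085106910224 [0.39836285 0.18463641 0.2441956 ]
0.1 [0.454  0.0518] armdir deg -179.9
0.5 [0.4533 0.0957] armdir deg 157.2
1.0 [0.4764 0.1454] armdir deg 128.5
1.3 [0.5008 0.1676] armdir deg 111.3
1.55 [0.5255 0.1798] armdir deg 97.0
0.0 [ 0.4712 -0.1006] armdir deg -174.2
0.5 [ 0.4787 -0.1547] armdir deg -145.5
1.0 [ 0.5112 -0.1987] armdir deg -116.9
1.3 [ 0.5396 -0.2155] armdir deg -99.7
1.55 [ 0.5663 -0.2225] armdir deg -85.4
```

>>> inch_along --increments '[{"d": [-0.018, -0.045, 0], "aperture": 0}, {"d": [-0.036, -0.09, 0], "aperture": 0}, {"d": [-0.053, -0.135, 0], "aperture": 0}, {"d": [-0.053, -0.143, 0], "aperture": 0}, {"d": [-0.053, -0.143, 0], "aperture": 0}]'

```text
time_s: 5.7
tcp_pos: [0.4513, 0.0396, 0.2437]
tool_rot: [-0.002, 0.003, 1.0, -0.001]
contact_force: [-0.8, -0.1, -0.7]
opening: -0.0
gripper_force: 0.0
```

>>> inch_along --increments '[{"d": [0, 0, 0.05], "aperture": 0}, {"d": [0, 0, 0.1], "aperture": 0}, {"d": [0, 0, 0.14], "aperture": 0}, {"d": [0, 0, 0.156], "aperture": 0}, {"d": [0, 0, 0.156], "aperture": 0}]'

```text
time_s: 6.2
tcp_pos: [0.448, 0.0439, 0.0857]
tool_rot: [-0.005, -0.002, 1.0, -0.0]
contact_force: [-0.6, 0.2, 0.5]
opening: -0.0002
gripper_force: 0.0
```

Run:
```python
from h import *
c=bot.snapshot("side"); cv2.imwrite("pics/side2.png",cv2.resize(c["img"][140:270,260:420,::-1],None,fx=4,fy=4))
```

```text
(no output)
```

View pics/side2.png

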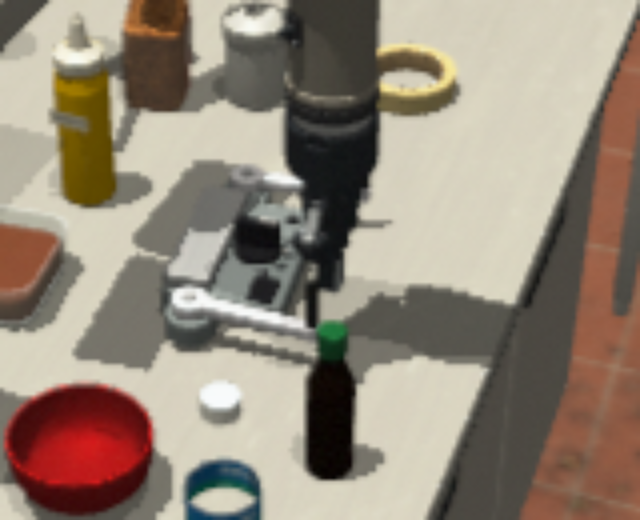

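>>> inch_along --increments '[{"d": [-0.002, 0.005, 0], "aperture": 0}, {"d": [-0.004, 0.01, 0], "aperture": 0}, {"d": [-0.004, 0.01, 0], "aperture": 0}]'

```text
time_s: 6.55
tcp_pos: [0.4576, 0.0537, 0.0906]
tool_rot: [0.002, -0.001, 1.0, 0.001]
contact_force: [0.3, 0.0, 0.5]
opening: 0.0004
gripper_force: 0.0
```

>>> inch_along --increments '[{"d": [0.002, 0.011, 0], "turn_vec": [0, 0, 0.1], "aperture": 0}, {"d": [0.0025, 0.022, 0], "turn_vec": [0, 0, 0.2], "aperture": 0}, {"d": [0.002, 0.033, 0], "turn_vec": [0, 0, 0.3], "aperture": 0}, {"d": [0.0005, 0.044, 0], "turn_vec": [0, 0, 0.4], "aperture": 0}, {"d": [-0.002, 0.055, 0], "turn_vec": [0, 0, 0.5], "aperture": 0}]'

```text
time_s: 7.05
tcp_pos: [0.4586, 0.1073, 0.0902]
tool_rot: [0.001, 0.249, 0.968, 0.0]
contact_force: [-0.1, -1.6, -0.3]
opening: 0.0001
gripper_force: 0.3
```

Run:
```python
from h import *
s=bot.get_state();print(s["tcp_pos"],np.round(s["joints"],2))
c=bot.snapshot("side"); cv2.imwrite("pics/side3.png",cv2.resize(c["img"][140:270,260:420,::-1],None,fx=4,fy=4))
```

```text
[0.45861587 0.10728923 0.09015591] [-0.68  0.34  0.51  1.96 -0.21  0.89  1.01]
```

View pics/side3.png

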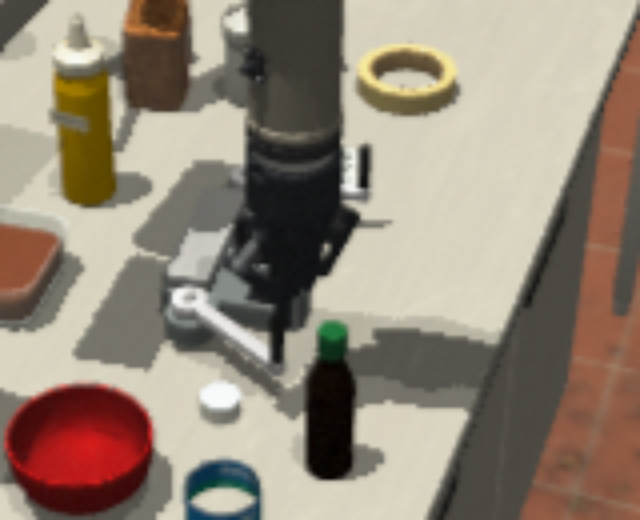

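The arm is swinging with the post against the fingers and the bottle clear, so I continue.

>>> inch_along --increments '[{"d": [0.002, 0.011, 0], "turn_vec": [0, 0, 0.1], "aperture": 0}, {"d": [0.0025, 0.022, 0], "turn_vec": [0, 0, 0.2], "aperture": 0}, {"d": [0.002, 0.033, 0], "turn_vec": [0, 0, 0.3], "aperture": 0}, {"d": [0.0005, 0.044, 0], "turn_vec": [0, 0, 0.4], "aperture": 0}, {"d": [-0.002, 0.055, 0], "turn_vec": [0, 0, 0.5], "aperture": 0}]'

```text
time_s: 7.6
tcp_pos: [0.4864, 0.1544, 0.0898]
tool_rot: [0.0, 0.48, 0.877, 0.0]
contact_force: [-1.2, -0.7, 0.0]
opening: 0.0001
gripper_force: 0.6
```

>>> inch_along --increments '[{"d": [0.002, 0.011, 0], "turn_vec": [0, 0, 0.1], "aperture": 0}, {"d": [0.0025, 0.022, 0], "turn_vec": [0, 0, 0.2], "aperture": 0}, {"d": [0.002, 0.033, 0], "turn_vec": [0, 0, 0.3], "aperture": 0}, {"d": [0.0005, 0.044, 0], "turn_vec": [0, 0, 0.4], "aperture": 0}, {"d": [0.0005, 0.044, 0], "turn_vec": [0, 0, 0.4], "aperture": 0}]'

```text
time_s: 8.1
tcp_pos: [0.5244, 0.1793, 0.0899]
tool_rot: [0.001, 0.643, 0.766, 0.001]
contact_force: [-0.3, -0.2, -0.5]
opening: -0.0001
gripper_force: 0.0
```

Run:
```python
from h import *
s=bot.get_state();print(s["tcp_pos"],np.round(s["joints"],2))
c=bot.snapshot("side"); cv2.imwrite("pics/side4.png",cv2.resize(c["img"][140:270,260:420,::-1],None,fx=4,fy=4))
```

```text
[0.5243607 0.1792601 0.0898569] [-0.85  0.53  0.68  1.74 -0.39  1.    0.15]
```

View pics/side4.png

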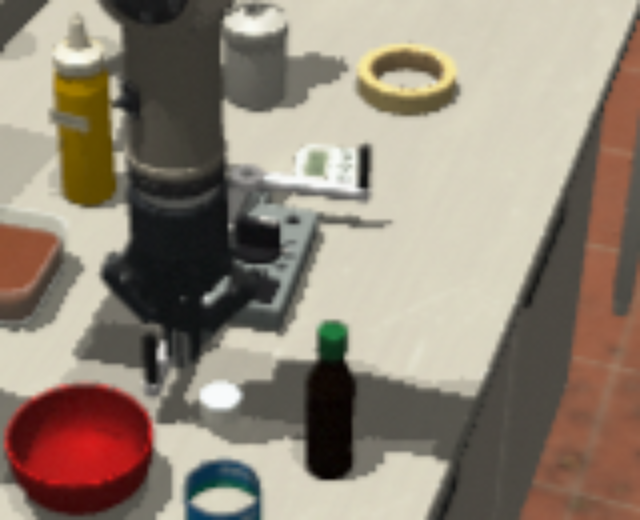

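The left arm snapped away from the fingers to its stop. Now I lift, turn the tool and go over to the right post.

>>> inch_along --increments '[{"d": [-0.005, -0.01, -0.045], "aperture": 0}, {"d": [-0.005, -0.01, -0.09], "turn_vec": [0, 0, 0.1], "aperture": 0}, {"d": [-0.02, -0.015, -0.13], "turn_vec": [0, 0, 0.24], "aperture": 0}, {"d": [-0.06, -0.03, -0.14], "turn_vec": [0, 0, 0.38], "aperture": 0}, {"d": [-0.1, -0.045, -0.14], "turn_vec": [0, 0, 0.52], "aperture": 0}]'

```text
time_s: 8.65
tcp_pos: [0.4966, 0.0713, 0.2319]
tool_rot: [0.001, 0.819, 0.574, 0.003]
contact_force: [0.2, -0.5, -0.4]
opening: -0.0
gripper_force: 0.0
```

Run:
```python
from h import *
s=bot.get_state();R=Ro.from_quat(s["tool_rot"],scalar_first=True).as_matrix()
p=s["tcp_pos"];print(p,R.T@(np.array([.472,-.09,p[2]])-p), np.degrees(np.arctan2(R[1,0],R[0,0])))
```

```text
[0.49655861 0.07131374 0.23191198] [-0.15998293  0.03210173 -0.00043552] 69.99833129131927
```

>>> inch_along --increments '[{"d": [-0.03, 0.006, 0], "turn_vec": [0, 0, 0.14], "aperture": 0}, {"d": [-0.06, 0.012, 0], "turn_vec": [0, 0, 0.28], "aperture": 0}, {"d": [-0.09, 0.018, 0], "turn_vec": [0, 0, 0.42], "aperture": 0}, {"d": [-0.12, 0.024, 0], "turn_vec": [0, 0, 0.56], "aperture": 0}, {"d": [-0.16, 0.032, 0], "turn_vec": [0, 0, 0.7], "aperture": 0}]'

```text
time_s: 9.15
tcp_pos: [0.4703, -0.0887, 0.2291]
tool_rot: [-0.001, 0.966, 0.258, 0.0]
contact_force: [1.8, 0.1, 0.5]
opening: 0.0001
gripper_force: 0.0
```

>>> inch_along --increments '[{"turn_vec": [0, 0, 0.14], "aperture": 0}, {"turn_vec": [0, 0, 0.28], "aperture": 0}, {"turn_vec": [0, 0, 0.417], "aperture": 0}, {"turn_vec": [0, 0, 0.417], "aperture": 0}]'

```text
time_s: 9.55
tcp_pos: [0.4701, -0.0893, 0.2291]
tool_rot: [-0.001, 0.999, 0.053, -0.0]
contact_force: [-1.7, -0.1, -0.7]
opening: -0.0
gripper_force: 0.0
```

Run:
```python
from h import *
s=bot.get_state();R=Ro.from_quat(s["tool_rot"],scalar_first=True).as_matrix()
p=s["tcp_pos"];print(p,R.T@(np.array([.472,-.09,p[2]])-p), np.degrees(np.arctan2(R[1,0],R[0,0])),np.round(s["joints"],2))
c=bot.snapshot("top"); cv2.imwrite("pics/top4.png",cv2.resize(c["img"][165:255,260:420,::-1],None,fx=5,fy=5))
c=bot.snapshot("side"); cv2.imwrite("pics/side5.png",cv2.resize(c["img"][140:270,260:420,::-1],None,fx=4,fy=4))
```

```text
[ 0.47014281 -0.0893026   0.22907927] [ 1.77250281e-03  8.90922786e-04 -2.25960212e-06] 6.103961941994006 [-0.8   0.34  1.22  1.77 -0.34  1.27 -0.96]
```

View pics/side5.png

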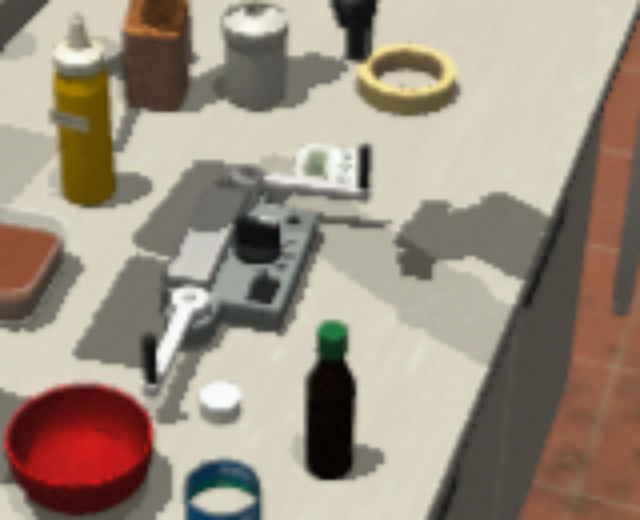

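The left arm now stands straight out at its stop and the bottle is upright. Next I descend inside the right post.

>>> inch_along --increments '[{"d": [0.002, 0.001, 0.04], "aperture": 0}, {"d": [0.002, 0.001, 0.08], "aperture": 0}, {"d": [0.002, 0.001, 0.12], "aperture": 0}, {"d": [0.002, 0.001, 0.139], "aperture": 0}, {"d": [0.002, 0.001, 0.139], "aperture": 0}]'

```text
time_s: 10.15
tcp_pos: [0.4704, -0.0889, 0.0877]
tool_rot: [-0.001, 0.999, 0.054, -0.003]
contact_force: [0.4, -0.1, -1.1]
opening: -0.0002
gripper_force: 0.0
```

Run:
```python
from h import *
s=bot.get_state();print(s["tcp_pos"],np.round(s["joints"],2))
```

```text
[ 0.47040919 -0.08894713  0.0877463 ] [-0.64  0.52  1.05  1.95 -0.54  1.   -0.8 ]
```

>>> inch_along --increments '[{"d": [0.001, 0.005, 0], "aperture": 0}, {"d": [0.001, 0.011, 0], "aperture": 0}, {"d": [0.001, 0.011, 0], "aperture": 0}]'

```text
time_s: 10.45
tcp_pos: [0.4766, -0.1026, 0.0921]
tool_rot: [0.001, 0.999, 0.052, 0.002]
contact_force: [0.1, 0.4, -0.5]
opening: -0.0001
gripper_force: 0.0
```

>>> inch_along --increments '[{"d": [-0.002, 0.011, 0], "turn_vec": [0, 0, -0.1], "aperture": 0}, {"d": [-0.0025, 0.022, 0], "turn_vec": [0, 0, -0.2], "aperture": 0}, {"d": [-0.002, 0.033, 0], "turn_vec": [0, 0, -0.3], "aperture": 0}, {"d": [-0.0005, 0.044, 0], "turn_vec": [0, 0, -0.4], "aperture": 0}, {"d": [0.002, 0.055, 0], "turn_vec": [0, 0, -0.5], "aperture": 0}]'

```text
time_s: 10.95
tcp_pos: [0.4836, -0.1554, 0.0913]
tool_rot: [-0.0, 0.954, 0.3, 0.001]
contact_force: [-0.0, 0.3, 0.2]
opening: -0.0002
gripper_force: 0.4
```

Run:
```python
from h import *
s=bot.get_state();print(s["tcp_pos"],np.round(s["joints"],2))
```

```text
[ 0.4836379  -0.1554385   0.09131985] [-0.39  0.51  0.9   1.87 -0.48  0.99 -0.25]
```

>>> inch_along --increments '[{"d": [-0.002, 0.011, 0], "turn_vec": [0, 0, -0.1], "aperture": 0}, {"d": [-0.0025, 0.022, 0], "turn_vec": [0, 0, -0.2], "aperture": 0}, {"d": [-0.002, 0.033, 0], "turn_vec": [0, 0, -0.3], "aperture": 0}, {"d": [-0.0005, 0.044, 0], "turn_vec": [0, 0, -0.4], "aperture": 0}, {"d": [0.002, 0.055, 0], "turn_vec": [0, 0, -0.5], "aperture": 0}]'

```text
time_s: 11.45
tcp_pos: [0.5164, -0.1997, 0.0913]
tool_rot: [0.0, 0.85, 0.527, 0.001]
contact_force: [-1.2, 1.2, -0.2]
opening: -0.0002
gripper_force: 0.4
```

>>> inch_along --increments '[{"d": [-0.002, 0.011, 0], "turn_vec": [0, 0, -0.1], "aperture": 0}, {"d": [-0.0025, 0.022, 0], "turn_vec": [0, 0, -0.2], "aperture": 0}, {"d": [-0.002, 0.033, 0], "turn_vec": [0, 0, -0.3], "aperture": 0}, {"d": [-0.0005, 0.044, 0], "turn_vec": [0, 0, -0.4], "aperture": 0}, {"d": [0.001, 0.05, 0], "turn_vec": [0, 0, -0.45], "aperture": 0}]'

```text
time_s: 11.95
tcp_pos: [0.5622, -0.2218, 0.0914]
tool_rot: [0.001, 0.712, 0.703, 0.0]
contact_force: [-0.7, 0.3, -0.1]
opening: 0.0
gripper_force: 0.0
```

Run:
```python
from h import *
s=bot.get_state();print(s["tcp_pos"],np.round(s["joints"],2))
```

```text
[ 0.56215437 -0.22179309  0.09144682] [-0.06  0.61  0.61  1.59 -0.39  1.06  0.64]
```

>>> inch_along --increments '[{"d": [0.005, -0.005, -0.04], "aperture": 0}, {"d": [0.005, -0.01, -0.08], "aperture": 0}, {"d": [0.005, -0.01, -0.12], "aperture": 0.06}, {"d": [0.005, -0.01, -0.15], "aperture": 0.06}, {"d": [0.005, -0.01, -0.15], "aperture": 0.06}]'

```text
time_s: 12.45
tcp_pos: [0.5537, -0.2181, 0.2471]
tool_rot: [0.006, 0.713, 0.701, 0.003]
contact_force: [-0.3, -1.2, 0.6]
opening: 0.0434
gripper_force: 0.0
```

Run:
```python
from h import *
s=bot.get_state();R=Ro.from_quat(s["tool_rot"],scalar_first=True).as_matrix();p=s["tcp_pos"]
print(p,R.T@(np.array([.5367,-.0225,p[2]])-p), np.degrees(np.arctan2(R[1,0],R[0,0])),np.round(s["joints"],2))
w=bot.snapshot("wrist"); cv2.imwrite("pics/w6.png",w["img"][:,:,::-1])
```

```text
[ 0.5537248  -0.21810943  0.24710637] [ 0.19530722 -0.02016697 -0.00113019] 89.07543238807315 [-0.11  0.45  0.68  1.42 -0.29  1.35  0.56]
```

View pics/w6.png

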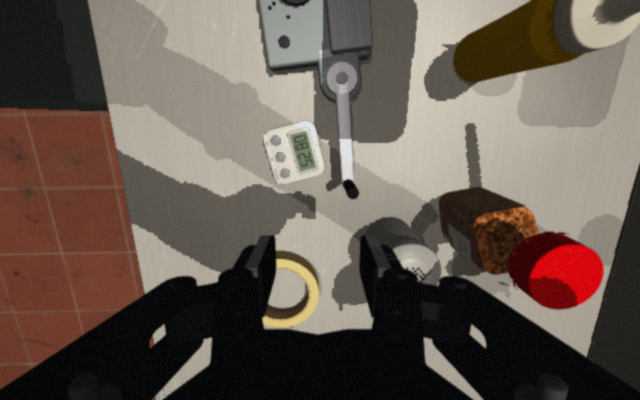

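The right arm is out and parallel to the scale's y axis, with its post at (350,188); timer, shaker and tape are undisturbed. Now to the dial, above it first. The ten pictures are used up, so I measure numerically from here.

>>> inch_along --increments '[{"d": [0.04, -0.004, 0], "turn_vec": [0, 0, -0.14], "aperture": 0.06}, {"d": [0.08, -0.008, 0], "turn_vec": [0, 0, -0.28], "aperture": 0.06}, {"d": [0.12, -0.012, 0], "turn_vec": [0, 0, -0.42], "aperture": 0.06}, {"d": [0.16, -0.016, 0], "turn_vec": [0, 0, -0.56], "aperture": 0.06}, {"d": [0.195, -0.02, 0], "turn_vec": [0, 0, -0.7], "aperture": 0.06}]'

```text
time_s: 13.0
tcp_pos: [0.5332, -0.0179, 0.2394]
tool_rot: [-0.001, 0.426, 0.905, -0.0]
contact_force: [0.7, 1.5, 0.0]
opening: 0.0596
gripper_force: 0.0
```

>>> inch_along --increments '[{"turn_vec": [0, 0, -0.14], "aperture": 0.06}, {"turn_vec": [0, 0, -0.28], "aperture": 0.06}, {"turn_vec": [0, 0, -0.42], "aperture": 0.06}, {"turn_vec": [0, 0, -0.56], "aperture": 0.06}, {"turn_vec": [0, 0, -0.7], "aperture": 0.06}]'

```text
time_s: 13.5
tcp_pos: [0.5335, -0.0205, 0.2393]
tool_rot: [-0.001, 0.09, 0.996, -0.0]
contact_force: [-0.2, 0.4, 1.0]
opening: 0.0603
gripper_force: 0.0
```

>>> inch_along --increments '[{"turn_vec": [0, 0, -0.14], "aperture": 0.06}, {"turn_vec": [0, 0, -0.28], "aperture": 0.06}, {"turn_vec": [0, 0, -0.29], "aperture": 0.06}, {"turn_vec": [0, 0, -0.29], "aperture": 0.06}]'

```text
time_s: 13.9
tcp_pos: [0.5338, -0.0205, 0.2397]
tool_rot: [-0.001, -0.05, 0.999, 0.0]
contact_force: [-0.5, 0.1, -0.2]
opening: 0.06
gripper_force: 0.0
```

Create dial.py:
```python
from h import *
s=bot.get_state();q=s["tool_rot"];p=s["tcp_pos"];w=wcam(p,q,bot.snapshot("wrist"))
R=Ro.from_quat(q,scalar_first=True).as_matrix(); tx=np.degrees(np.arctan2(R[1,0],R[0,0]))
print("tcp",p,"toolx deg",tx,"j",np.round(s["joints"],2))
# rectify the dial plane z=65mm: 0.5mm/px, rows=-world x from centre, cols=world -y
D=np.array([.5367,-.0225]); N=140; k=.0005
g=np.array([[D[0]+dx,D[1]+dy,.065] for dx,dy in[(.035,.035),(.035,-.035),(-.035,-.035),(-.035,.035)]])
src=np.float32([proj(w,x) for x in g]); M=cv2.getPerspectiveTransform(src,np.float32([[0,0],[N,0],[N,N],[0,N]]))
r=cv2.warpPerspective(w["img"],M,(N,N)).max(2)
for row in r[::5,::4]: print("".join(" .:-=+*#%@"[min(9,v//22)] for v in row))
```

```bash
python3 dial.py
```

```text
tcp [ 0.53378283 -0.02054835  0.23971452] toolx deg -174.24082458172512 j [-0.25  0.29  0.33  1.59 -0.1   1.28  1.77]
%%############**-::::::::::::::::::
%%##############*=:::::::::::::::::
%%###############*+-:::::::::::::::
%%#################*+++*=::::::::::
%%#############****+++==-:.........
%%##****++===--:::..............::.
+=-:::::..............::---::-:::-:
:::::...:::-:::.:::.-=++**+++++++++
---+++==+++*+=-.:::.:-+****++++++++
****#######*=::.:::..::-=***+++++++
##########*-:::.:::..::::=**+++++++
#########*-::::.:::. .::::=++++++++
#########+-::::.:::. .:::::=+++++++
########*-::::::::-: .::::::+++++++
########+-:-:::::#@*. ::::::=++++++
########+-:::::::#@#. ::::::-++++++
########+:::::::.+@%. .::::::++*+++
########*-::::::.=@%: .:::::=++++++
########*-::::::.=@@- ::::::++++=++
#####*-*#+:::::::=@@- ::::.:+++-:++
=-==**=*#*-:::::::%@=  ::::=++++++*
:::-+:=++##-::::: ..  .:::-+++*++*+
-::**+*==##*-::-:.    .::=****+++++
:::+=-#######*=-:.::..:=*#*+++++++*
:::=######*=####++++=--=##--+***+++
:::=######==*+*#####+--+##*+:=***++
:::=#####=-*+=*##*--::*###*+-+**++*
:::-#####++=-*###*+***####*****++++
```

Add to dial.py:
```python
m=(r>150).astype(np.uint8); n,l,st,c=cv2.connectedComponentsWithStats(m)
for i in range(1,n):
    if 60<st[i,4]<800 and abs(c[i][0]-72)<25 and abs(c[i][1]-75)<30:
        v,u=np.nonzero(l==i); vx,vy,_,_=cv2.fitLine(np.float32(np.c_[u,v]),cv2.DIST_L2,0,.01,.01).ravel()
        print("blob",st[i],c[i],"axis world deg",np.degrees(np.arctan2(-vx,-vy)), "xy",D[0]+.035-c[i][1]*k,D[1]+.035-c[i][0]*k)
```

```bash
python3 dial.py | grep blob
```

```text
blob [ 68  68  11  35 279] [73.12544803 85.14695341] axis world deg -174.22716 xy 0.529126523297491 -0.024062724014336914
```

The dial is exactly at three pips and the tool is aligned with the bar. I descend and grip.

>>> inch_along --increments '[{"d": [-0.0024, -0.003, 0.045], "aperture": 0.045}, {"d": [-0.0024, -0.003, 0.09], "aperture": 0.045}, {"d": [-0.0024, -0.003, 0.135], "aperture": 0.045}, {"d": [-0.0024, -0.003, 0.165], "aperture": 0.045}, {"d": [-0.0024, -0.003, 0.174], "aperture": 0.045}]'

```text
time_s: 14.5
tcp_pos: [0.5337, -0.0229, 0.0626]
tool_rot: [-0.004, -0.051, 0.999, 0.0]
contact_force: [-0.8, 0.2, 0.1]
opening: 0.045
gripper_force: 0.0
```

>>> inch_along --increments '[{"aperture": 0.045}, {"aperture": 0.02}, {"aperture": 0.0}, {"aperture": 0.0}, {"aperture": 0.0}]' --grip_force 30

```text
time_s: 15.0
tcp_pos: [0.5387, -0.0219, 0.0686]
tool_rot: [0.002, -0.052, 0.999, 0.001]
contact_force: [-0.8, 3.1, 6.6]
opening: 0.0091
gripper_force: 32.6
```

>>> inch_along --increments '[{"turn_vec": [0, 0, -0.12], "aperture": 0}, {"turn_vec": [0, 0, -0.24], "aperture": 0}, {"turn_vec": [0, 0, -0.36], "aperture": 0}, {"turn_vec": [0, 0, -0.48], "aperture": 0}, {"turn_vec": [0, 0, -0.6], "aperture": 0}]'

```text
time_s: 15.5
tcp_pos: [0.5385, -0.0213, 0.0685]
tool_rot: [0.002, -0.347, 0.938, 0.0]
contact_force: [-1.9, 3.4, 6.3]
opening: 0.0094
gripper_force: 32.7
```

>>> inch_along --increments '[{"turn_vec": [0, 0, -0.02], "aperture": 0}, {"aperture": 0}, {"aperture": 0}]'

```text
time_s: 15.8
tcp_pos: [0.5385, -0.0213, 0.0686]
tool_rot: [0.002, -0.345, 0.939, 0.0]
contact_force: [-1.2, 3.3, 7.8]
opening: 0.0091
gripper_force: 32.8
```

>>> inch_along --increments '[{"aperture": 0.03}, {"aperture": 0.05}, {"aperture": 0.05}, {"d": [0, 0, -0.04], "aperture": 0.05}, {"d": [0, 0, -0.08], "aperture": 0.05}]'

```text
time_s: 16.3
tcp_pos: [0.5354, -0.0236, 0.1457]
tool_rot: [-0.002, -0.344, 0.939, 0.0]
contact_force: [1.6, 0.6, 0.6]
opening: 0.0502
gripper_force: 0.0
```

>>> inch_along --increments '[{"d": [0, 0, -0.05], "aperture": 0.05}, {"d": [0, 0, -0.09], "aperture": 0.05}, {"d": [0, 0, -0.1], "aperture": 0.05}]'

```text
time_s: 16.6
tcp_pos: [0.5398, -0.0239, 0.2519]
tool_rot: [0.005, -0.344, 0.939, -0.002]
contact_force: [0.4, 0.3, 0.1]
opening: 0.0501
gripper_force: 0.0
```

```bash
python3 dial.py
```

```text
tcp [ 0.53981457 -0.02388451  0.25189605] toolx deg -139.74867389609076 j [-0.13  0.28  0.18  1.56 -0.05  1.3   2.33]
%%%%%%%%%%%%%%%%%#=::::::::::::::::
%%%%%%%%%%%%%%%%%%#+:::::::::::::::
%%%%%%%%%%%%%%%%%###+===--:::::::::
%%%%%%%%%%%%%%%%%####****+::::.....
%%%%%%%%%%%##*+++==---::::.........
###*+++==--::::........:.:-::-:::::
:::::::::::::..:::---===-=+++++++++
:::--==++==:..:==---:-==+++++++***+
*******###+..::.:::::::::=++****#*+
##########+...::..::::::::-+***##*+
###########=..:::..::::::::-*###**+
##########*=:..:::..::::::::-*###*+
##########+-::..:::..::::::::=*##**
#########*=::::..:-+:.:::::::-*#**+
#########*-:::::.:%@#:.::::::-*##**
#########*-::::::.=@@#-.::::::=#**+
#########*=:::::::.-@@%-.:::::-***+
#######*##+-:::::::.-@@%-.::::+#*++
#######*=**-::::::::.-@@#:.::-*#*=:
+++===*+=*#+-::::::::.-#-  .:=*#*++
::::.:+-++*#+:::::::::.   .:**##***
::::-**++-=*#*-::::::::. .==-*##***
:::::+--*#*###*+-::::::::--*=+##**+
:::::+**####**###+==-==+*+=-:-*#*++
:::::+######=-++*#########*#**=****
:::::=####*++*+-*##*++==*####*=+***
:::::-*###*==+=*###*=+*+########***
:::::-*######+=*#####+=*########*++
blob [ 71  67  27  29 278] [84.03956835 80.59352518] axis world deg -139.23215 xy 0.5314032374100719 -0.02951978417266187
```

Run:
```python
from h import *
w=wcam([.55372,-.21811,.24711],[.006,.713,.701,.003],bot.snapshot("wrist"))
a=ray(w,342,77,.044);b=ray(w,347,180,.044);e=ray(w,351,190,.09);print(a,b,e,np.degrees(np.arctan2((b-a)[1],(b-a)[0])))
for n in("side","top"):
    c=bot.snapshot(n); im=c["img"].astype(int)
    for P in([.551,.185],[.592,-.222]):
        u,v=[int(round(x)) for x in proj(c,[*P,.075])]; print(n,P,u,v,im[v-3:v+4,u-4:u+5].max(2).tolist())
    m=(im[...,1]>im[...,0]*1.3+8)&(im[...,1]>im[...,2]*1.2+8); u0,v0=proj(c,[.398,.187,.142]); vv,uu=np.nonzero(m); k=(abs(uu-u0)<15)&(abs(vv-v0)<15)
    if k.any(): print(ray(c,uu[k].mean(),vv[k].mean(),.137))
```

```text
[ 0.58114066 -0.11210452  0.044     ] [ 0.58737948 -0.21900958  0.044     ] [ 0.58626103 -0.21943338  0.09      ] -86.66009064763796
side [0.551, 0.185] 297 227 [[118, 119, 85, 59, 49, 53, 108, 137, 239], [119, 119, 72, 36, 39, 26, 105, 211, 246], [119, 118, 71, 29, 22, 17, 125, 239, 249], [118, 118, 69, 27, 18, 14, 201, 246, 249], [118, 119, 82, 37, 17, 18, 235, 248, 248], [118, 118, 85, 38, 18, 18, 238, 249, 248], [118, 118, 84, 37, 19, 18, 203, 245, 246]]
side [0.592, -0.222] 329 161 [[52, 24, 28, 40, 46, 52, 91, 113, 117], [69, 69, 71, 54, 32, 27, 85, 112, 117], [84, 84, 84, 53, 27, 18, 81, 112, 119], [90, 86, 86, 53, 23, 18, 81, 113, 118], [88, 87, 85, 52, 24, 16, 83, 112, 118], [87, 85, 85, 52, 25, 18, 82, 113, 118], [86, 86, 83, 52, 24, 19, 80, 112, 118]]
[0.39669359 0.19091649 0.137     ]
top [0.551, 0.185] 268 196 [[194, 186, 186, 184, 185, 186, 183, 184, 184], [197, 188, 191, 172, 172, 190, 189, 187, 173], [196, 192, 155, 116, 109, 162, 194, 161, 149], [199, 183, 64, 41, 48, 86, 158, 177, 174], [201, 184, 42, 60, 60, 42, 42, 160, 200], [197, 199, 90, 47, 54, 48, 41, 96, 206], [192, 195, 166, 127, 56, 39, 52, 148, 177]]
top [0.592, -0.222] 407 182 [[172, 174, 175, 163, 160, 173, 173, 169, 173], [174, 178, 166, 155, 159, 173, 179, 176, 175], [177, 166, 160, 164, 137, 118, 141, 165, 178], [151, 143, 129, 130, 80, 37, 44, 108, 181], [168, 152, 67, 41, 54, 58, 51, 48, 180], [205, 131, 36, 49, 48, 42, 41, 119, 179], [204, 90, 34, 44, 41, 77, 144, 168, 175]]
[0.39710044 0.18311086 0.137     ]
```

```bash
python3 -c "
from workcell import bot
print(bot.finish_job())"
```

```text
the job is handed in; nothing more can be done
None
```

The job is handed in with no verdict returned; by my last camera measurements, both support arms are at their end stops, the dial is on two pips (about 0.59 rad), and the sauce bottle stands upright clear of both swings.

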